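# Run a fingertip along a spice box to fold its lids shut

### The job

The four little lids of the wooden spice box stand open. Run your fingertips lightly along the top of the box from its left end to its right end so that the lids fold shut one after another, leftmost first, until all four lie shut. Only touch the box: do not lift, tip or shove it, do not press hard, and leave the jars and the tin beside it alone.

Things in the scene. Friction and masses are not known exactly. Their poses are not given: they have to be found in the camera images.
- caddy: Loose wooden spice box, 0.75 kg, 50 (its x) x 200 (its y) x 60 mm high: a row along y of four wells under white lids, each 44 mm across, 36 mm along the row, 4 mm thick, one every 40 mm; a 20 mm solid block at each end. Blocks and shut lids are flush, 60 mm above the worktop. Origin: centre of underside; x away from the robot, y along the row to the left end, z up; turned up to 0.85 rad.
- lid1 (a joint): Hinge angle (rad) of the first (leftmost) lid: 0 shut and level, 1.57 upright; starts at 0.8 to 1.5. Hinge line on the lid's left edge, across the box, 56 mm above the worktop, at y = 78 mm in the box frame. Stiff (0.008 N m friction): stays where left, does not fall shut. A fingertip moved to the right just over the box's top meets its outer face and folds it down.
- lid1_edge (a point): Middle of the free (right) edge of the first (leftmost) lid, on its top face; moves with the lid. When shut it is 60 mm above the worktop, at y = 42 mm in the box's frame.
- lid2 (a joint): Hinge angle (rad) of the second lid: 0 shut and level, 1.57 upright; starts at 0.8 to 1.5. Hinge line on the lid's left edge, across the box, 56 mm above the worktop, at y = 38 mm in the box frame. Stiff (0.008 N m friction): stays where left, does not fall shut. A fingertip moved to the right just over the box's top meets its outer face and folds it down.
- lid2_edge (a point): Middle of the free (right) edge of the second lid, on its top face; moves with the lid. When shut it is 60 mm above the worktop, at y = 2 mm in the box's frame.
- lid3 (a joint): Hinge angle (rad) of the third lid: 0 shut and level, 1.57 upright; starts at 0.8 to 1.5. Hinge line on the lid's left edge, across the box, 56 mm above the worktop, at y = -2 mm in the box frame. Stiff (0.008 N m friction): stays where left, does not fall shut. A fingertip moved to the right just over the box's top meets its outer face and folds it down.
- lid3_edge (a point): Middle of the free (right) edge of the third lid, on its top face; moves with the lid. When shut it is 60 mm above the worktop, at y = -38 mm in the box's frame.
- lid4 (a joint): Hinge angle (rad) of the fourth (rightmost) lid: 0 shut and level, 1.57 upright; starts at 0.8 to 1.5. Hinge line on the lid's left edge, across the box, 56 mm above the worktop, at y = -42 mm in the box frame. Stiff (0.008 N m friction): stays where left, does not fall shut. A fingertip moved to the right just over the box's top meets its outer face and folds it down.
- lid4_edge (a point): Middle of the free (right) edge of the fourth (rightmost) lid, on its top face; moves with the lid. When shut it is 60 mm above the worktop, at y = -78 mm in the box's frame.
- jar_yellow_cap: Bystander: loose glass spice jar with a yellow cap, 49 mm diameter, 98 mm tall, behind the box. Origin: centre of the underside, z up.
- tin_tall: Bystander: loose green and white rectangular spice tin, 34 x 45 x 103 mm tall, in front of the box. Origin: centre of the underside, z up.
- jar_big: Bystander: loose big jar with a blue cap, 72 mm diameter, 142 mm tall, to the right of the box. Origin: centre of the underside, z up.

How it is judged:
On the way, in this order (a step that is already met when the one before it is completed fails the run):
1. lid 1 from the left is shut while those to its right still stand open (value of joint lid1 below 0.12 rad and value of joint each of lid2, lid3, lid4 above 0.2 rad), for 0.05 s.
2. lid 2 from the left is shut while those to its right still stand open (value of joint each of lid1, lid2 below 0.12 rad and value of joint each of lid3, lid4 above 0.2 rad), for 0.05 s.
3. lid 3 from the left is shut while those to its right still stand open (value of joint each of lid1, lid2, lid3 below 0.12 rad and value of joint lid4 above 0.2 rad), for 0.05 s.
4. lid 4 from the left is shut too (value of joint each of lid1, lid2, lid3, lid4 below 0.12 rad), for 0.05 s.
At the end, for the whole second after the job is handed in: All four lids are within 0.12 rad of shut, having been shut in turn from the left end to the right end; the box stands flat and at rest within 30 mm of where it was, and the three bystanders within 20 mm (all of step 4 and height (world z) of caddy below 0.005 m and angle between caddy's own z axis and vertical below 0.05 rad and distance of caddy from where it was at the start of the episode below 0.03 m and linear speed of caddy below 0.01 m/s and distance of each of jar_yellow_cap, tin_tall, jar_big from where it was at the start of the episode below 0.02 m); the robot touches nothing.
It fails at once if the box is lifted (height (world z) of caddy above 0.01 m).
It fails at once if the box is tipped (angle between caddy's own z axis and vertical above 0.15 rad).
It fails at once if the box is shoved more than 30 mm (distance of caddy from where it was at the start of the episode above 0.03 m).
It fails at once if the box or a lid is pressed harder than 25 N (contact force between any of the fingers, the arm and caddy above 25 N).
It fails at once if a bystander jar or tin is moved more than 20 mm or lifted (distance of any of jar_yellow_cap, tin_tall, jar_big from where it was at the start of the episode above 0.02 m).
It also fails if it takes over 38 s, if anything falls off the work surface, if the arm or the gripper's body presses on something with over 40 N, if the wrist force passes 120 N, or if a joint passes its speed limit or range.

### The arm

A 6-joint arm with a two-finger parallel gripper is mounted at the origin on a cart in front of the work surface, level with it; the furniture and walls round the work are solid. World frame = base frame: x ahead of the robot, y to its left, z up, the work surface at z = 0. Lengths are in m, angles in rad, forces in N, time in s.
With the tool pointing down it reaches from about 0.3 to 0.85 m from the base axis. Payload 5.4 kg.
Tool frame: the origin (TCP) lies midway between the tips of the shut fingers; the grasp point (between the pads) lies 19 mm behind it (manip.pinch_z is the distance from the TCP to the grasp point, in m); z points along the fingers, y is the line along which they close (so a half turn about z gives the same grasp; the last joint's range is limited). The gripper opens to 85 mm and grips with 20 to 120 N. Pads are 22 mm wide; open, the fingers measure 114 mm over their backs; the gripper's body (76 mm by 85 mm) begins 54 mm behind the grasp point. The pads swing forward as they close: fully open they stand 13 mm farther back than shut.
Start: joints at [1.051, 0.158, 1.597, -0, 1.386, -0.21], TCP at [0.175, 0.548, 0.21] pointing down, gripper open.
Joint ranges: [-2.91, 2.91], [-0.94, 2.29], [0.18, 2.7], [-1.29, 4.43], [0.17, 2.64], [-3, 3]. Speed limits (rad/s): [2.57, 2.57, 3.14, 3.14, 3.14, 3.14].

### API

Orientations are given as a unit quaternion [w, x, y, z].
In Python, from bench import manip gives the robot as it stands. The module is installed in compiled form; this text tells all that it offers.
- The arm moves only by the tool send_rows, never from a script. Its argument "targets" is a list of rows, each a list of 3 entries, a list of its own where there are three numbers: the shift along the tool's x, y, z as a fraction of full scale, then the turn, a rotation vector about the tool's x, y, z as a fraction of full scale, then the opening, from 0 (shut) to 1 (fully open). In form: [[[tx, ty, tz], [rx, ry, rz], fingers], ...]. A call has 1 to 12 rows; each row shifts and turns the commanded pose from where the row before left it, along the tool's axes as they then stand; what a row does not reach is not made up. Full scale, the value 1, is 30 mm for a shift and 0.1 rad for a turn. A row lasts 1/12 s, in which the tool goes at most 41.7 mm and 7.16 degrees, less where a joint would pass 70% of its speed; a pose out of reach is approached as far as the arm can. A call with a number of a shift or a turn outside -1 to 1 is refused whole. A call with a gripper value outside its range is refused whole. The fingers move at their own pace and stop on an object; "grip_force" is the grip in N (left out, the last holds). Time passes only in rows, so rows that do not move let the fingers close. It gives the time, the measured TCP pose, the force, the opening and the grip force at its end, in the units of the state.
- manip.read_state(): the state, without advancing time (a new reading comes with each control period).
- manip.get_image(name): name is "scene" or "top"; returns a dict with "pixels" (420x560x3 uint8, blue, green, red), "K" (3x3 intrinsics, pixels), "R" (3x3) and "t" (3): a world point X has camera coordinates R X + t. Camera axes: x right, y down, z forward; pixel columns grow to the right and rows downward; lengths in m; the calibration is good to about 2 mm. A picture is of the moment at which its call begins. There is no depth.
- manip.close_job(): hands the job in; it is judged then, once.
Trained networks look in the newest picture that a camera, given by its name, has taken for a name from the list of things; names that differ only in an ending like _2 or _b are one class to them, and where a whole thing is asked for, a point or a joint stands for the part that bears it (a point fixed in the world has none). Each returns a list of dicts, best first, with "conf" (0 to 1); they miss things now and then, are a little off and sometimes report something else, mostly with a low value. They report only what shows in the picture. A call takes as long as a camera call.
- manip.trace(label, camera): "mask" (420x560 bool, what is visible of it) and "xy" ([column, row] in pixels, amid what is visible of it).
- manip.place_of(label, camera): "xy" ([column, row] in pixels: a listed point, or the origin of a listed thing).
The state is a dict: "t": time; "joint_positions": joint angles; "joint_velocities": joint speeds; "joint_torque": joint torques, N m; "position": TCP position; "orientation": TCP orientation; "contact_force": force on the tool from outside, world axes, zero at the start; "wrist_torque": the same for the moment, N m; "gripper_width": opening from 0.0 (shut) to 1.0 (fully open); "finger_force": force on a finger pad.
Only numpy, scipy, OpenCV 4.12 (cv2) and the standard library are available. Lean on these libraries where they do the work, as an engineer would, in place of code of your own. Each camera call takes 0.05 s, during which the arm holds its last target. There are 200 camera calls.

## Working session

There is one attempt and no reset: what is moved stays moved. The work goes in short steps, Python scripts to look and compute and a tool call to move; the robot and the scene stay as the last step left them, time stands still between calls to the robot, and variables do not carry over. Pictures are saved under pics/ and viewed, at most 10 in all, crops included, and the job is handed in when it is done.

Besides the shell and the picture viewer there is one more tool, called after "Request:" as name(argument=value, ...) on one line, values as JSON. send_rows: Moves the arm, as the interface text tells. Its arguments: {"type":"object","properties":{"targets":{"type":"array","items":{"type":"array"}},"grip_force":{"type":"number"}},"required":["targets"]}

```bash
mkdir -p pics; cat > h.py <<'E'
import numpy as np, cv2
from bench import manip
def ray(im,xy,z):
    d=im["R"].T@np.linalg.inv(im["K"])@np.array([xy[0],xy[1],1.]); c=-im["R"].T@im["t"]
    return c+d*(z-c[2])/d[2]
E
python3 - <<'E'
from h import *
s=manip.read_state(); print({k:np.round(s[k],3) for k in("t","position","orientation","contact_force")})
for c in("top","scene"):
    im=manip.get_image(c); cv2.imwrite(f"pics/{c}0.png",im["pixels"])
    print(c,"cam",np.round(-im["R"].T@im["t"],3))
    for n,z in(("caddy",0),("lid1_edge",.09),("lid2_edge",.09),("lid3_edge",.09),("lid4_edge",.09),("jar_yellow_cap",0),("tin_tall",0),("jar_big",0)):
        for d in manip.place_of(n,c)[:2]: print(n,np.round(d["xy"]),round(d["conf"],2),np.round(ray(im,d["xy"],z),3))
    m=manip.trace("caddy",c)
    if m:
        print("mask",m[0]["conf"],cv2.minAreaRect(np.argwhere(m[0]["mask"])[:,::-1].astype(np.float32)))
E
```

```text
{'t': np.float64(0.0), 'position': array([0.175, 0.547, 0.209]), 'orientation': array([-0.   ,  0.154,  0.988, -0.001]), 'contact_force': array([-0.362, -0.328,  0.364])}
top cam [ 0.298 -0.185  1.36 ]
caddy [201. 219.] 0.76 [0.507 0.047 0.   ]
caddy [190. 213.] 0.65 [0.524 0.076 0.   ]
lid1_edge [167. 200.] 0.38 [0.542 0.118 0.09 ]
lid2_edge [190. 215.] 0.68 [0.505 0.061 0.09 ]
lid3_edge [202. 223.] 0.62 [0.484 0.03  0.09 ]
lid4_edge [208. 230.] 0.56 [0.465 0.014 0.09 ]
jar_yellow_cap [217. 196.] 0.78 [0.571 0.005 0.   ]
tin_tall [189. 257.] 0.77 [0.406 0.075 0.   ]
jar_big [403. 238.] 0.82 [ 0.458 -0.488  0.   ]
mask 0.88 ((197.48622131347656, 221.02090454101562), (79.65512084960938, 20.264312744140625), 33.42481231689453)
scene cam [-0.063 -0.669  0.947]
caddy [214. 188.] 0.63 [0.499 0.054 0.   ]
lid1_edge [205. 152.] 0.48 [0.534 0.11  0.09 ]
lid1_edge [214. 189.] 0.19 [ 0.445 -0.017  0.09 ]
lid2_edge [212. 167.] 0.44 [0.502 0.048 0.09 ]
lid3_edge [214. 173.] 0.48 [0.488 0.028 0.09 ]
lid4_edge [212. 180.] 0.54 [0.464 0.009 0.09 ]
jar_yellow_cap [242. 181.] 0.65 [0.572 0.008 0.   ]
tin_tall [187. 206.] 0.97 [0.399 0.068 0.   ]
jar_big [367. 296.] 0.71 [ 0.47  -0.499  0.   ]
mask 0.87 ((214.21923828125, 181.8038330078125), (63.060462951660156, 19.996919631958008), 74.74488067626953)
```

View pics/top0.png

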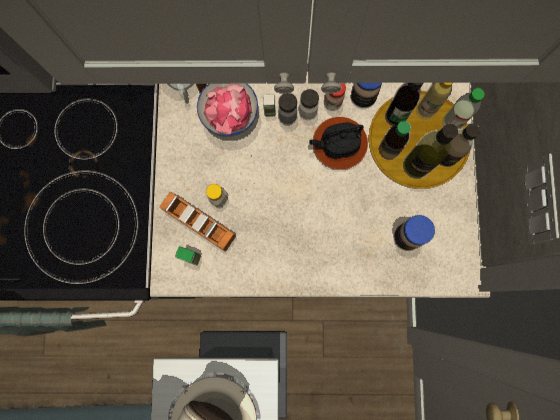

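View pics/scene0.png

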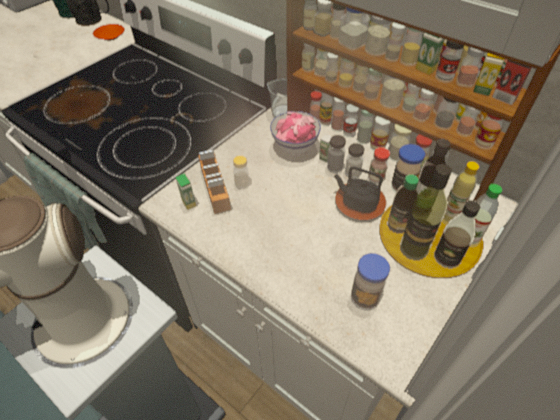

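Top view: the box runs from about (163,198), its left end, to (235,243), its right end. The yellow-cap jar is at (215,194), the tin at (188,255) and the big jar at (413,233). I'll fit the box's top outline in an enlarged crop of each view.

```bash
python3 - <<'E'
from h import *
a=cv2.imread("pics/top0.png")[180:262,150:250]; b=cv2.imread("pics/scene0.png")[140:222,165:265]
cv2.imwrite("pics/crop.png",np.vstack([cv2.resize(x,None,fx=7,fy=7,interpolation=cv2.INTER_CUBIC)[:,:700] for x in (a,)]))
cv2.imwrite("pics/crops.png",cv2.resize(b,None,fx=7,fy=7,interpolation=cv2.INTER_CUBIC))
E
```

```text
(no output)
```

View pics/crop.png

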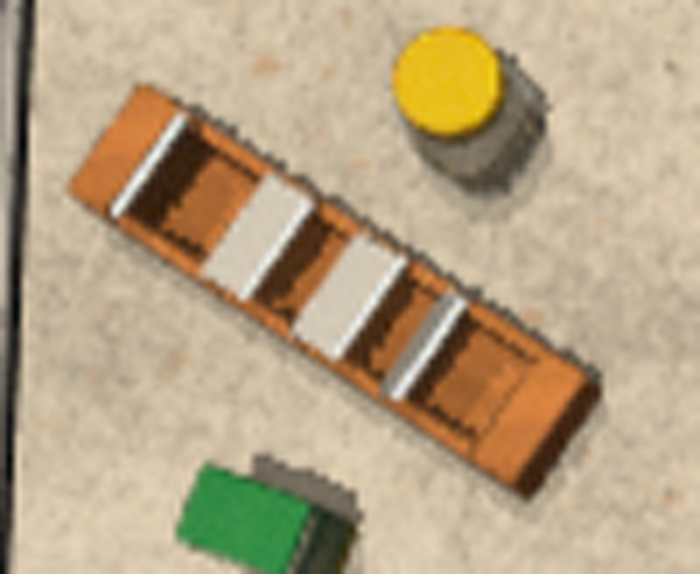

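View pics/crops.png

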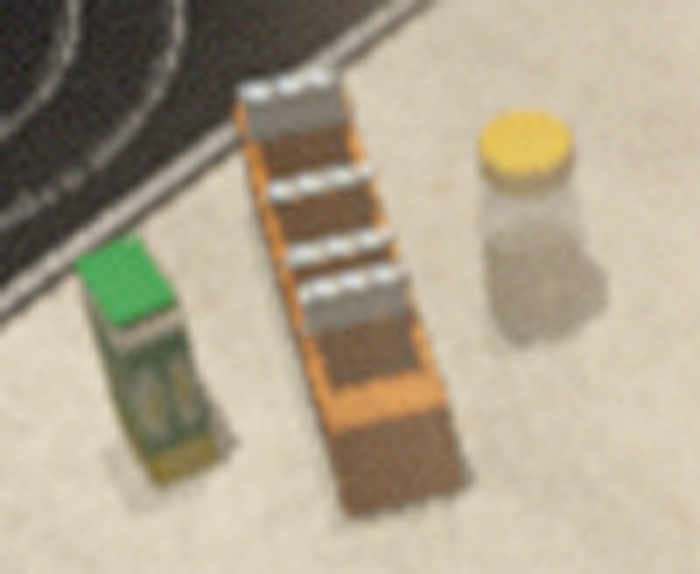

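The crops show lids 1 and 4 nearly upright and lids 2 and 3 lower, at about 1 rad. The top-face corners in the top-view crop are near (145,83), (70,188), (598,380) and (520,484).

```bash
cat >> h.py <<'E'
from scipy.spatial.transform import Rotation as Ro
def pose():
    s=manip.read_state(); q=s["orientation"]; return s,np.array(s["position"]),Ro.from_quat([q[1],q[2],q[3],q[0]])
C=np.load("box.npy") if __import__("os").path.exists("box.npy") else None   # cx,cy,yaw
def target(bx,by,z):
    R=Ro.from_euler("z",C[2]).as_matrix(); return R@[bx,by,0]+[C[0],C[1],z]
def plan(bx,by,z):
    s,p,T=pose(); R=Ro.from_euler("z",C[2]).as_matrix()
    G=Ro.from_matrix(np.c_[-R[:,0],R[:,1],[0,0,-1]])  # tool y along box y, z down
    print("t",round(s["t"],2),"pos",np.round(p,4),"F",np.round(s["contact_force"],1),"box frame",np.round(R.T@(p-[C[0],C[1],0]),4),"grip",round(s["gripper_width"],2))
    print("turn/0.1",np.round((T.inv()*G).as_rotvec()/.1,2),"shift now/30mm",np.round(T.inv().apply(target(bx,by,z)-p)/.03,2),"after turn",np.round(G.inv().apply(target(bx,by,z)-p)/.03,2))
E
python3 - <<'E'
from h import *
im=manip.get_image("top")
P=[ray(im,((x+.5)/7-.5+150,(y+.5)/7-.5+180),.06)[:2] for x,y in((145,83),(70,188),(598,380),(520,484))]
print(np.round(P,4), "len",np.linalg.norm(P[0]-P[2]),np.linalg.norm(P[1]-P[3]),"wid",np.linalg.norm(P[0]-P[1]),np.linalg.norm(P[2]-P[3]))
c=np.mean(P,0); d=P[0]+P[1]-P[2]-P[3]; yaw=np.arctan2(-d[0],d[1])
np.save("box.npy",[*c,yaw]); print(c,yaw)
E
python3 -c "
from h import *
plan(0,.115,.11)
R=Ro.from_euler('z',C[2]).as_matrix()
for n,p in(('jar',(.571,.006)),('tin',(.402,.072))): print(n,R.T@(np.array([*p,0])-[C[0],C[1],0]))"
```

```text
[[ 0.5707  0.1182]
 [ 0.5315  0.1442]
 [ 0.4608 -0.0503]
 [ 0.4231 -0.0228]] len 0.20115269700644656 0.19913373700135412 wid 0.047040413912083204 0.046662303585870084
[0.49650671 0.04732726] -0.5766940610177168
t 1.05 pos [0.1753 0.5476 0.2098] F [-0.   0.7 -1. ] box frame [-0.5421  0.2442  0.2098] grip 1.01
turn/0.1 [ 0.   -0.    2.67] shift now/30mm [-16.29  -8.92   3.33] after turn [-18.07  -4.31   3.33]
jar [0.0849794  0.00597449 0.        ]
tin [-0.09267507 -0.03084791  0.        ]
```

Request:
send_rows(targets=[[[0, 0, 0], [0, 0, 0.9], 0], [[0, 0, 0], [0, 0, 0.9], 0], [[0, 0, 0], [0, 0, 0.87], 0], [[-0.9, -0.22, 0], [0, 0, 0], 0], [[-0.9, -0.22, 0], [0, 0, 0], 0], [[-0.9, -0.22, 0], [0, 0, 0], 0], [[-0.9, -0.22, 0], [0, 0, 0], 0], [[-0.9, -0.22, 0], [0, 0, 0], 0], [[-0.9, -0.22, 0], [0, 0, 0], 0], [[-0.9, -0.22, 0], [0, 0, 0], 0], [[-0.9, -0.22, 0], [0, 0, 0], 0], [[-0.9, -0.22, 0], [0, 0, 0], 0]], grip_force=20)

```text
t: 2.05
position: [0.3474, 0.3642, 0.21]
orientation: [0.0, 0.284, 0.959, 0.0]
contact_force: [0.6, 0.4, 0.4]
gripper_width: 0.002
finger_force: 0.0
```

Request:
send_rows(targets=[[[-0.9, -0.22, 0], [0, 0, 0], 0], [[-0.9, -0.22, 0], [0, 0, 0], 0], [[-0.9, -0.22, 0], [0, 0, 0], 0], [[-0.9, -0.22, 0], [0, 0, 0], 0], [[-0.9, -0.22, 0], [0, 0, 0], 0], [[-0.9, -0.22, 0], [0, 0, 0], 0], [[-0.9, -0.22, 0], [0, 0, 0], 0], [[-0.9, -0.22, 0], [0, 0, 0], 0], [[-0.9, -0.22, 0], [0, 0, 0], 0], [[0, 0, 0], [0, 0, 0], 0], [[0, 0, 0], [0, 0, 0], 0]])

```text
t: 2.97
position: [0.5184, 0.1821, 0.2096]
orientation: [-0.0, 0.286, 0.958, 0.0]
contact_force: [-0.8, 0.4, 0.2]
gripper_width: 0.001
finger_force: 0.0
```

```bash
python3 -c "
from h import *
plan(0,.115,.075)"
```

```text
t 2.97 pos [0.5184 0.1821 0.2096] F [-0.8  0.4  0.2] box frame [-0.0551  0.1249  0.2096] grip 0.0
turn/0.1 [-0.   -0.   -0.02] shift now/30mm [-1.84 -0.33  4.49] after turn [-1.84 -0.33  4.49]
```

Request:
send_rows(targets=[[[-0.92, -0.2, 0], [0, 0, 0], 0], [[-0.92, -0.2, 0], [0, 0, 0], 0], [[0, -0.15, 0.8], [0, 0, 0], 0], [[0, 0, 0.8], [0, 0, 0], 0], [[0, 0, 0.8], [0, 0, 0], 0], [[0, 0, 0.8], [0, 0, 0], 0], [[0, 0, 0.8], [0, 0, 0], 0], [[0, 0, 0.2], [0, 0, 0], 0], [[0, 0, 0], [0, 0, 0], 0], [[0, 0, 0], [0, 0, 0], 0]])

```text
t: 3.8
position: [0.5553, 0.1397, 0.0847]
orientation: [0.0, 0.284, 0.959, 0.0]
contact_force: [-0.0, 0.1, 0.4]
gripper_width: 0.002
finger_force: 0.0
```

```bash
python3 - <<'E'
from h import *
plan(0,.108,.062)
ims=[]
for c,(r0,c0) in(("top",(170,135)),("scene",(110,165))):
    im=manip.get_image(c)["pixels"]; ims.append(cv2.resize(im[r0:r0+90,c0:c0+110],None,fx=3.6,fy=3.6*1.2,interpolation=cv2.INTER_CUBIC))
cv2.imwrite("pics/pre.png",np.hstack(ims))
E
```

```text
t 3.8 pos [0.5553 0.1397 0.0847] F [-0.   0.1  0.4] box frame [-0.0011  0.1095  0.0847] grip 0.0
turn/0.1 [0.01 0.01 0.01] shift now/30mm [-0.03 -0.05  0.76] after turn [-0.04 -0.05  0.76]
```

View pics/pre.png

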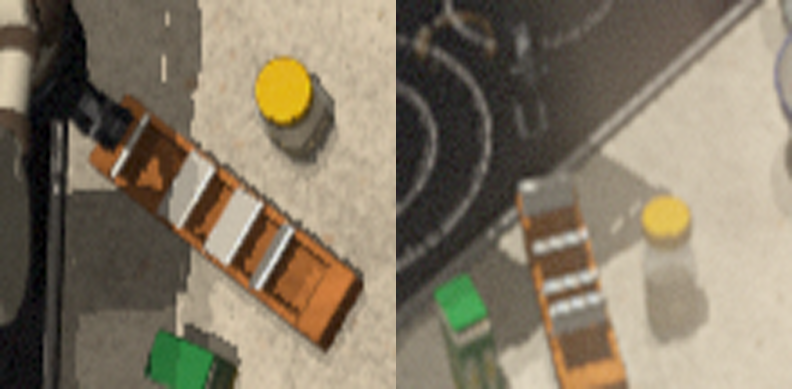

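The shut fingertips are centred over the left block at crop (115,125), just left of lid 1. Next I'll feel for the block's height.

Request:
send_rows(targets=[[[0, 0, 0.3], [0, 0, 0], 0], [[0, 0, 0.3], [0, 0, 0], 0], [[0, 0, 0.05], [0, 0, 0], 0], [[0, 0, 0], [0, 0, 0], 0], [[0, 0, 0], [0, 0, 0], 0]])

```text
t: 4.32
position: [0.5549, 0.139, 0.064]
orientation: [-0.0, 0.284, 0.959, -0.0]
contact_force: [-0.2, -0.0, 0.3]
gripper_width: -0.001
finger_force: 0.0
```

Request:
send_rows(targets=[[[0, 0, 0.05], [0, 0, 0], 0], [[0, 0, 0], [0, 0, 0], 0], [[0, 0, 0.03], [0, 0, 0], 0], [[0, 0, 0], [0, 0, 0], 0]])

```text
t: 4.65
position: [0.5552, 0.1391, 0.0619]
orientation: [0.0, 0.284, 0.959, 0.0]
contact_force: [0.2, 0.2, 0.4]
gripper_width: 0.003
finger_force: 0.0
```

Request:
send_rows(targets=[[[0, 0, 0.03], [0, 0, 0], 0], [[0, 0, 0], [0, 0, 0], 0]])

```text
t: 4.82
position: [0.5551, 0.1391, 0.0609]
orientation: [-0.0, 0.284, 0.959, -0.0]
contact_force: [0.1, 0.7, -1.0]
gripper_width: -0.0
finger_force: 0.0
```

Request:
send_rows(targets=[[[0, 0, 0.02], [0, 0, 0], 0], [[0, 0, 0], [0, 0, 0], 0]])

```text
t: 4.98
position: [0.5551, 0.1391, 0.0603]
orientation: [-0.0, 0.284, 0.959, -0.0]
contact_force: [0.0, -0.7, 0.6]
gripper_width: -0.003
finger_force: 0.0
```

Request:
send_rows(targets=[[[0, 0, -0.05], [0, 0, 0], 0], [[0, -0.15, 0], [0, 0, 0], 0], [[0, -0.15, 0], [0, 0, 0], 0], [[0, -0.15, 0], [0, 0, 0], 0], [[0, -0.15, 0], [0, 0, 0], 0]])

```text
t: 5.4
position: [0.545, 0.1235, 0.0619]
orientation: [-0.0, 0.284, 0.959, -0.0]
contact_force: [0.4, -1.0, 0.2]
gripper_width: 0.0
finger_force: 0.0
```

Request:
send_rows(targets=[[[0, -0.15, 0], [0, 0, 0], 0], [[0, -0.15, 0], [0, 0, 0], 0], [[0, -0.15, 0], [0, 0, 0], 0], [[0, -0.15, 0], [0, 0, 0], 0], [[0, -0.15, 0], [0, 0, 0], 0], [[0, 0, 0], [0, 0, 0], 0]])

```text
t: 5.9
position: [0.5326, 0.1044, 0.0618]
orientation: [-0.0, 0.285, 0.959, -0.0]
contact_force: [0.3, -0.2, -0.9]
gripper_width: 0.002
finger_force: 0.0
```

```bash
python3 - <<'E'
from h import *
plan(0,.06,.062)
ims=[]
for c,(r0,c0) in(("top",(170,135)),("scene",(110,165))):
    im=manip.get_image(c)["pixels"]; ims.append(cv2.resize(im[r0:r0+90,c0:c0+110],None,fx=3.6,fy=3.6*1.2,interpolation=cv2.INTER_CUBIC))
cv2.imwrite("pics/l1.png",np.hstack(ims))
E
```

```text
t 5.9 pos [0.5326 0.1044 0.0618] F [ 0.3 -0.2 -0.9] box frame [-0.0009  0.0676  0.0618] grip 0.0
turn/0.1 [-0.   -0.   -0.01] shift now/30mm [-0.03 -0.25 -0.01] after turn [-0.03 -0.25 -0.01]
```

View pics/l1.png

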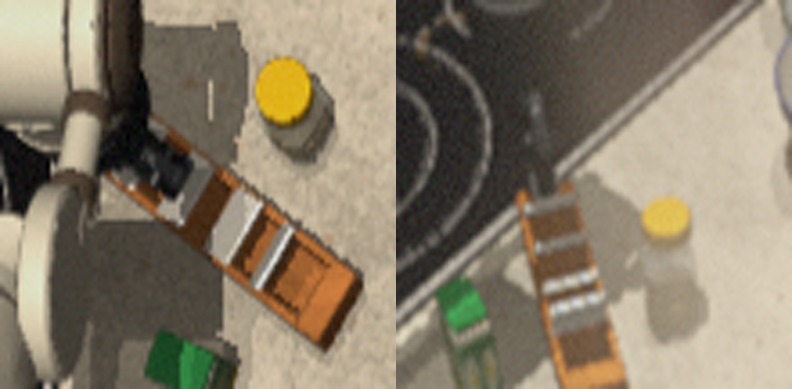

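Lid 1 has folded under the fingertips, and lids 2 to 4 still stand (scene crop, edges near (560,240), (570,285) and (575,310)). The box hasn't moved and forces are about zero, so I'll carry on sweeping.

Request:
send_rows(targets=[[[-0.03, -0.15, 0], [0, 0, 0], 0], [[0, -0.15, 0], [0, 0, 0], 0], [[0, -0.15, 0], [0, 0, 0], 0], [[0, -0.15, 0], [0, 0, 0], 0], [[0, -0.15, 0], [0, 0, 0], 0], [[0, -0.15, 0], [0, 0, 0], 0], [[0, -0.15, 0], [0, 0, 0], 0], [[0, -0.15, 0], [0, 0, 0], 0], [[0, -0.15, 0], [0, 0, 0], 0]])

```text
t: 6.75
position: [0.5115, 0.0703, 0.0619]
orientation: [0.0, 0.284, 0.959, -0.0]
contact_force: [0.6, -1.0, 0.3]
gripper_width: 0.002
finger_force: 0.0
```

Request:
send_rows(targets=[[[0, -0.15, 0], [0, 0, 0], 0], [[0, -0.15, 0], [0, 0, 0], 0], [[0, -0.15, 0], [0, 0, 0], 0], [[0, -0.15, 0], [0, 0, 0], 0], [[0, -0.15, 0], [0, 0, 0], 0], [[0, -0.15, 0], [0, 0, 0], 0], [[0, -0.15, 0], [0, 0, 0], 0], [[0, -0.15, 0], [0, 0, 0], 0], [[0, -0.15, 0], [0, 0, 0], 0]])

```text
t: 7.5
position: [0.4894, 0.0363, 0.0619]
orientation: [0.0, 0.284, 0.959, -0.0]
contact_force: [0.7, 0.0, 0.1]
gripper_width: 0.001
finger_force: 0.0
```

```bash
python3 - <<'E'
from h import *
plan(0,-.08,.062)
ims=[]
for c,(r0,c0) in(("top",(170,135)),("scene",(110,165))):
    im=manip.get_image(c)["pixels"]; ims.append(cv2.resize(im[r0:r0+90,c0:c0+110],None,fx=3.6,fy=3.6*1.2,interpolation=cv2.INTER_CUBIC))
cv2.imwrite("pics/l3.png",np.hstack(ims))
E
```

```text
t 7.5 pos [0.4894 0.0363 0.0619] F [0.7 0.  0.1] box frame [ 0.     -0.0131  0.0619] grip 0.0
turn/0.1 [-0.  0. -0.] shift now/30mm [ 0.   -2.23 -0.  ] after turn [ 0.   -2.23 -0.  ]
```

View pics/l3.png

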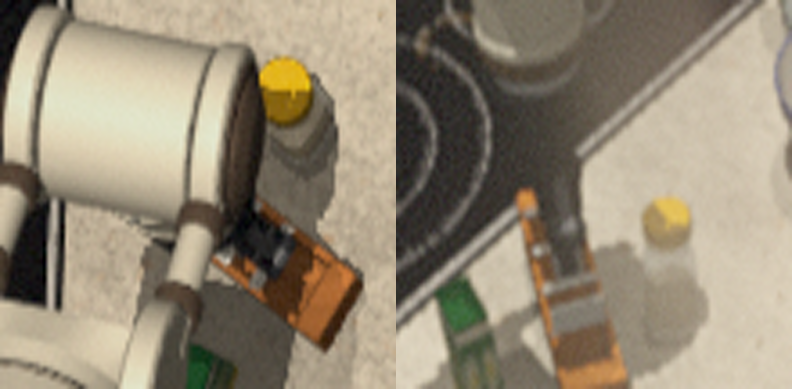

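Lids 1 and 2 are shut behind the fingers, lid 3 is going down, and lid 4 stands at scene crop (575,310). The box is in place.

Request:
send_rows(targets=[[[0, -0.15, 0], [0, 0, 0], 0], [[0, -0.15, 0], [0, 0, 0], 0], [[0, -0.15, 0], [0, 0, 0], 0], [[0, -0.15, 0], [0, 0, 0], 0], [[0, -0.15, 0], [0, 0, 0], 0], [[0, -0.15, 0], [0, 0, 0], 0], [[0, -0.15, 0], [0, 0, 0], 0], [[0, -0.15, 0], [0, 0, 0], 0]])

```text
t: 8.27
position: [0.4698, 0.0062, 0.0619]
orientation: [0.0, 0.284, 0.959, 0.0]
contact_force: [0.2, 0.6, -0.8]
gripper_width: -0.004
finger_force: 0.1
```

Request:
send_rows(targets=[[[0, -0.15, 0], [0, 0, 0], 0], [[0, -0.15, 0], [0, 0, 0], 0], [[0, -0.15, 0], [0, 0, 0], 0], [[0, -0.15, 0], [0, 0, 0], 0], [[0, -0.15, 0], [0, 0, 0], 0], [[0, -0.15, 0], [0, 0, 0], 0], [[0, -0.15, 0], [0, 0, 0], 0], [[0, -0.15, 0], [0, 0, 0], 0], [[0, 0, 0], [0, 0, 0], 0]])

```text
t: 9.02
position: [0.45, -0.0242, 0.0618]
orientation: [-0.0, 0.285, 0.959, -0.0]
contact_force: [0.3, 0.2, 0.4]
gripper_width: -0.003
finger_force: 0.0
```

Request:
send_rows(targets=[[[0, 0, -0.3], [0, 0, 0], 0], [[0, 0, -0.8], [0, 0, 0], 0], [[0, 0, -0.9], [0, 0, 0], 0], [[0, 0, -0.9], [0, 0, 0], 0], [[0, 0, -0.9], [0, 0, 0], 0], [[0, -0.9, 0], [0, 0, 0], 0], [[0, -0.9, 0], [0, 0, 0], 0], [[0, -0.9, 0], [0, 0, 0], 0], [[0, -0.9, 0], [0, 0, 0], 0], [[0, 0, 0], [0, 0, 0], 0]])

```text
t: 9.85
position: [0.3901, -0.1169, 0.1768]
orientation: [0.0, 0.286, 0.958, -0.001]
contact_force: [0.3, -1.0, 0.6]
gripper_width: -0.003
finger_force: 0.0
```

```bash
python3 - <<'E'
from h import *
plan(0,-.08,.062)
ims=[]
for c,(r0,c0) in(("top",(170,135)),("scene",(110,165))):
    im=manip.get_image(c)["pixels"]; ims.append(cv2.resize(im[r0:r0+110,c0:c0+110],None,fx=3.6,fy=3.6*1.2,interpolation=cv2.INTER_CUBIC))
cv2.imwrite("pics/l4.png",np.hstack(ims))
E
```

```text
t 9.85 pos [ 0.3901 -0.1169  0.1768] F [ 0.3 -1.   0.6] box frame [ 0.0004 -0.1957  0.1768] grip -0.0
turn/0.1 [-0.02  0.01 -0.03] shift now/30mm [0.03 3.86 3.82] after turn [0.01 3.86 3.83]
```

View pics/l4.png

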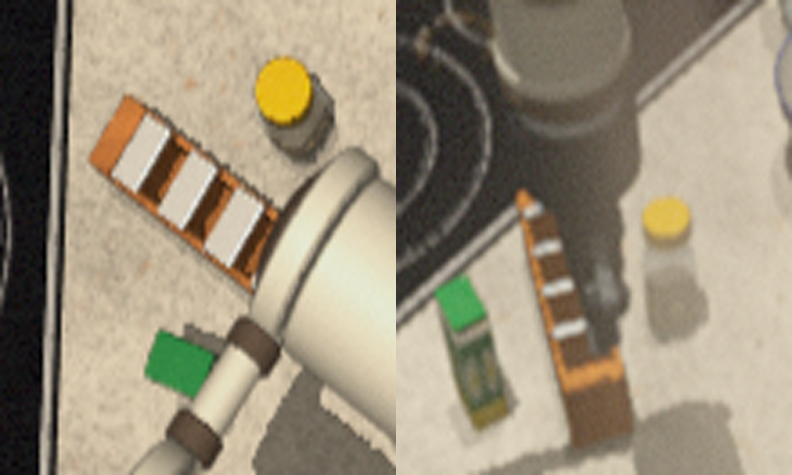

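Gaps show between all the lids (top crop, dark strips at about (165,165), (205,200)), so they don't look fully shut. I'll clear the arm and triangulate the lid edges.

Request:
send_rows(targets=[[[0.4, -0.9, -0.3], [0, 0, 0], 0], [[0.4, -0.9, -0.3], [0, 0, 0], 0], [[0.4, -0.9, -0.3], [0, 0, 0], 0], [[0.4, -0.9, 0], [0, 0, 0], 0], [[0.4, -0.9, 0], [0, 0, 0], 0], [[0, 0, 0], [0, 0, 0], 0]])

```text
t: 10.45
position: [0.2655, -0.1965, 0.2036]
orientation: [0.0, 0.286, 0.958, -0.001]
contact_force: [0.8, 0.4, 0.4]
gripper_width: -0.001
finger_force: 0.0
```

```bash
cat >> h.py <<'E'
def proj(im,X):
    c=im["R"]@X+im["t"]; u=im["K"]@c; return u[:2]/u[2]
def tri(a,xa,b,xb):
    A=[]
    for im,(u,v) in((a,xa),(b,xb)):
        P=im["K"]@np.c_[im["R"],im["t"]]; A+=[u*P[2]-P[0],v*P[2]-P[1]]
    X=np.linalg.svd(np.array(A))[2][-1]; return X[:3]/X[3]
E
python3 - <<'E'
from h import *
a=manip.get_image("top"); b=manip.get_image("scene"); plan(0,.1,.1)
cv2.imwrite("pics/t5.png",a["pixels"]); cv2.imwrite("pics/s5.png",b["pixels"])
R=Ro.from_euler("z",C[2]).as_matrix()
for i in range(1,5):
    n=f"lid{i}_edge"; A=manip.place_of(n,"top"); B=manip.place_of(n,"scene")
    h=.078-.04*(i-1)
    print(n,"exp shut",np.round(proj(a,target(0,h-.036,.06)),1),np.round(proj(b,target(0,h-.036,.06)),1),"1 rad",np.round(proj(a,target(0,h-.036*np.cos(1)+.004*np.sin(1),.056+.036*np.sin(1)+.004*np.cos(1))),1))
    for x in A[:2]: print(" top",np.round(x["xy"],1),round(x["conf"],2))
    for x in B[:2]: print(" scene",np.round(x["xy"],1),round(x["conf"],2))
    if A and B: print("  box frame",np.round(R.T@(tri(a,A[0]["xy"],b,B[0]["xy"])-[C[0],C[1],0]),3))
ims=[]
for im,(r0,c0) in((a,(185,150)),(b,(135,180))):
    ims.append(cv2.resize(im["pixels"][r0:r0+80,c0:c0+95],None,fx=4.2,fy=4.2,interpolation=cv2.INTER_CUBIC))
cv2.imwrite("pics/l5.png",np.hstack(ims))
E
```

```text
t 10.55 pos [ 0.2679 -0.1946  0.2033] F [ 0.1 -0.1  0.1] box frame [-0.0597 -0.3275  0.2033] grip -0.0
turn/0.1 [ 0.    0.01 -0.02] shift now/30mm [-1.96 14.25  3.45] after turn [-1.99 14.25  3.44]
lid1_edge exp shut [183.4 211.1] [209.3 166. ] 1 rad [174.7 204.9]
 top [173.4 206.1] 0.6
lid2_edge exp shut [196.3 219.5] [212.2 175.1] 1 rad [187.8 213.5]
 top [187.8 214.2] 0.42
lid3_edge exp shut [209.2 228. ] [215.2 184.5] 1 rad [200.9 222.1]
 top [200.5 225.4] 0.62
 scene [190.  205.1] 0.41
  box frame [-0.036  0.006 -0.043]
lid4_edge exp shut [222.2 236.5] [218.3 194.3] 1 rad [214.2 230.8]
 top [190.3 212.7] 0.71
 top [214.3 229.6] 0.59
```

View pics/l5.png

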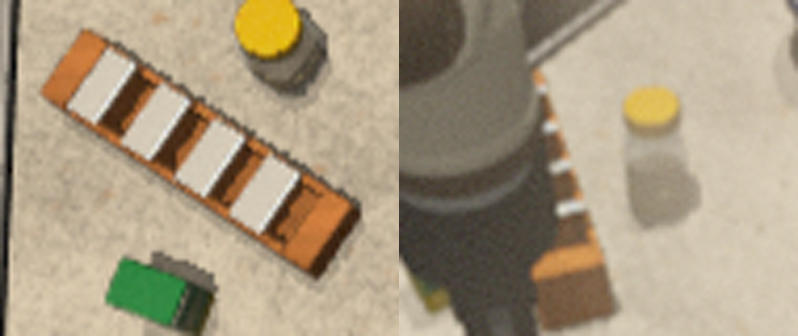

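All four lid edges now sit where a 1 rad opening would put them, so the fingertips passed too high. I'll compare the tip as seen in saved pictures with the projected TCP.

```bash
python3 - <<'E'
from h import *
a=manip.get_image("top"); b=manip.get_image("scene")
for n,p in(("pre",(.5553,.1397,.0847)),("l1",(.5326,.1044,.0618)),("l3",(.4894,.0363,.0619))):
    for dz in(0,.015,.03): print(n,dz,"top",np.round(proj(a,np.array(p)+[0,0,dz]),1),"scene",np.round(proj(b,np.array(p)+[0,0,dz]),1))
# where the dark finger ends along its axis in scene l1, l3
for n in("l1","l3","pre"):
    g=cv2.cvtColor(cv2.imread(f"pics/{n}.png"),cv2.COLOR_BGR2GRAY)
    X={"l1":(.5326,.1044),"l3":(.4894,.0363),"pre":(.5553,.1397)}[n]
    print(n,[(int(z*1000),int(np.median(g[int((q[1]-110)*4.32)-3:int((q[1]-110)*4.32)+4,int(396+(q[0]-165)*3.6)-4:int(396+(q[0]-165)*3.6)+5]))) for z in np.arange(.04,.15,.008) for q in[proj(b,np.array([*X,z]))]])
E
```

```text
pre 0 top [159.3 195.4] scene [203.1 145.5]
pre 0.015 top [157.9 194.2] scene [202.3 141.7]
pre 0.03 top [156.4 193. ] scene [201.5 137.8]
l1 0 top [174.9 205.9] scene [207.1 160.1]
l1 0.015 top [173.7 204.8] scene [206.4 156.4]
l1 0.03 top [172.4 203.7] scene [205.7 152.6]
l3 0 top [201.1 222.6] scene [213.2 178.1]
l3 0.015 top [200.1 221.7] scene [212.5 174.4]
l3 0.03 top [199.1 220.8] scene [211.8 170.7]
l1 [(40, 99), (48, 80), (56, 80), (64, 89), (72, 120), (80, 81), (88, 58), (96, 61), (104, 60), (112, 57), (120, 61), (128, 67), (136, 71), (144, 63)]
l3 [(40, 123), (48, 129), (56, 103), (64, 88), (72, 126), (80, 86), (88, 68), (96, 69), (104, 69), (112, 74), (120, 86), (128, 78), (136, 68), (144, 74)]
pre [(40, 118), (48, 116), (56, 132), (64, 68), (72, 51), (80, 55), (88, 57), (96, 56), (104, 68), (112, 55), (120, 53), (128, 52), (136, 48), (144, 53)]
```

Request:
send_rows(targets=[[[-0.2, 0.95, 0], [0, 0, 0], 0], [[-0.2, 0.95, 0], [0, 0, 0], 0], [[-0.2, 0.95, 0], [0, 0, 0], 0], [[-0.2, 0.95, 0], [0, 0, 0], 0], [[-0.2, 0.95, 0], [0, 0, 0], 0], [[-0.2, 0.95, 0], [0, 0, 0], 0], [[-0.2, 0.95, 0], [0, 0, 0], 0], [[-0.2, 0.95, 0], [0, 0, 0], 0], [[-0.2, 0.95, 0], [0, 0, 0], 0], [[-0.2, 0.95, 0], [0, 0, 0], 0], [[0, 0.95, 0], [0, 0, 0], 0], [[0, 0.95, 0], [0, 0, 0], 0]])

```text
t: 12.05
position: [0.5052, 0.0608, 0.2027]
orientation: [-0.0, 0.284, 0.959, -0.0]
contact_force: [-0.2, -1.3, -0.3]
gripper_width: -0.002
finger_force: 0.0
```

Request:
send_rows(targets=[[[0, 0.95, 0], [0, 0, 0], 0], [[0, 0.95, 0], [0, 0, 0], 0], [[0, 0.95, 0], [0, 0, 0], 0], [[0, 0.4, 0.5], [0, 0, 0], 0], [[0, 0, 0.9], [0, 0, 0], 0], [[0, 0, 0.9], [0, 0, 0], 0], [[0, 0, 0.9], [0, 0, 0], 0], [[0, 0, 0.4], [0, 0, 0], 0], [[0, 0, 0], [0, 0, 0], 0]])

```text
t: 12.8
position: [0.5547, 0.1411, 0.0911]
orientation: [-0.004, 0.284, 0.959, -0.001]
contact_force: [-0.5, -0.1, -0.6]
gripper_width: -0.001
finger_force: 0.0
```

```bash
python3 - <<'E'
from h import *
plan(0,.11,.062)
a=manip.get_image("top"); b=manip.get_image("scene")
cv2.imwrite("pics/t6.png",a["pixels"]); cv2.imwrite("pics/s6.png",b["pixels"])
E
```

```text
t 12.8 pos [0.5547 0.1411 0.0911] F [-0.5 -0.1 -0.6] box frame [-0.0023  0.1103  0.0911] grip -0.0
turn/0.1 [-0.04 -0.06 -0.  ] shift now/30mm [-0.08 -0.01  0.97] after turn [-0.08 -0.01  0.97]
```

Request:
send_rows(targets=[[[-0.08, 0, 0.4], [0, 0, 0], 0], [[0, 0, 0.3], [0, 0, 0], 0], [[0, 0, 0.2], [0, 0, 0], 0], [[0, 0, 0], [0, 0, 0], 0], [[0, 0, 0], [0, 0, 0], 0]])

```text
t: 13.32
position: [0.5592, 0.1397, 0.0675]
orientation: [-0.0, 0.284, 0.959, -0.0]
contact_force: [0.3, 0.2, 0.2]
gripper_width: -0.002
finger_force: 0.0
```

```bash
python3 - <<'E'
from h import *
plan(0,.11,.06)
a=manip.get_image("top"); b=manip.get_image("scene")
T=cv2.imread("pics/t0.png") 
f=lambda im,r,c,h,w,k:cv2.resize(im[r:r+h,c:c+w],None,fx=k,fy=k,interpolation=cv2.INTER_CUBIC)
A,B=a["pixels"].copy(),b["pixels"].copy()
p=pose()[1]
out=np.hstack([f(A,178,135,60,40,10),f(B,115,185,60,40,10)])
for im,o,(r,c),k in((a,0,(178,135),10),(b,400,(115,185),10)):
    u=proj(im,p); cv2.drawMarker(out,(int((u[0]+.5-c)*k)+o,int((u[1]+.5-r)*k)),(0,0,255),0,16,1)
    for q in (target(0,.08,.06),target(0,.1,.06)):
        u=proj(im,q); cv2.drawMarker(out,(int((u[0]+.5-c)*k)+o,int((u[1]+.5-r)*k)),(255,0,255),1,16,1)
cv2.imwrite("pics/touch.png",out)
E
```

```text
t 13.32 pos [0.5592 0.1397 0.0675] F [0.3 0.2 0.2] box frame [0.0022 0.1116 0.0675] grip -0.0
turn/0.1 [-0.01 -0.01 -0.  ] shift now/30mm [ 0.07 -0.05  0.25] after turn [ 0.07 -0.05  0.25][ WARN:0@1.148] global loadsave.cpp:275 findDecoder imread_('pics/t0.png'): can't open/read file: check file path/integrity
```

View pics/touch.png

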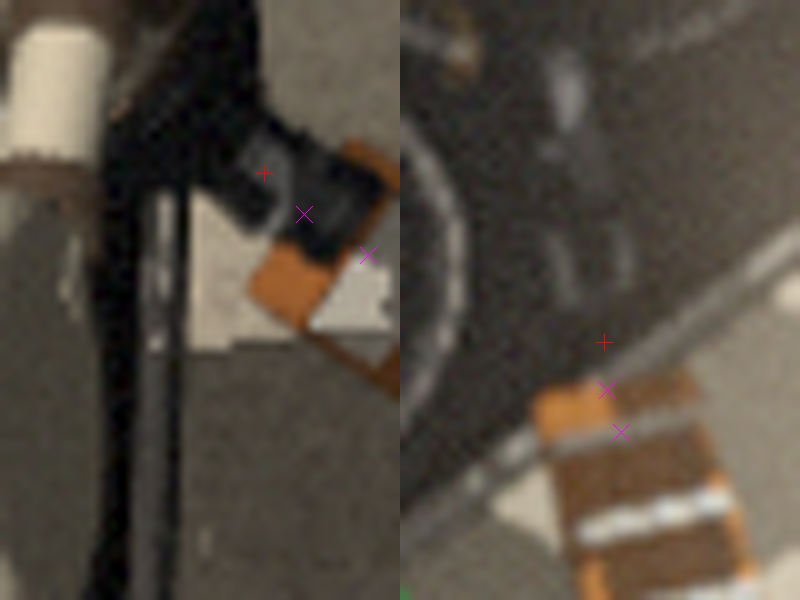

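In the scene half the fingertips end at about (570,300) and (625,285), roughly 4–5 px above the projected TCP (604,342). That suggests the real tips sit nearly 20 mm above the reported TCP, so I'll feel downwards.

Request:
send_rows(targets=[[[0.07, 0, 0.2], [0, 0, 0], 0], [[0, 0, 0.04], [0, 0, 0], 0], [[0, 0, 0], [0, 0, 0], 0]])

```text
t: 13.67
position: [0.5572, 0.141, 0.0601]
orientation: [-0.001, 0.284, 0.959, -0.0]
contact_force: [0.2, 1.1, 0.4]
gripper_width: 0.002
finger_force: 0.0
```

Request:
send_rows(targets=[[[0, 0, 0.03], [0, 0, 0], 0], [[0, 0, 0], [0, 0, 0], 0]])

```text
t: 13.83
position: [0.5578, 0.1409, 0.0597]
orientation: [-0.0, 0.284, 0.959, -0.0]
contact_force: [0.4, 0.1, 0.3]
gripper_width: -0.004
finger_force: 0.0
```

Request:
send_rows(targets=[[[0, 0, 0.04], [0, 0, 0], 0], [[0, 0, 0], [0, 0, 0], 0]])

```text
t: 14.0
position: [0.5578, 0.1409, 0.0585]
orientation: [-0.0, 0.284, 0.959, -0.0]
contact_force: [-0.5, -0.0, 0.9]
gripper_width: -0.002
finger_force: 0.0
```

Request:
send_rows(targets=[[[0, 0, 0.04], [0, 0, 0], 0], [[0, 0, 0], [0, 0, 0], 0]])

```text
t: 14.17
position: [0.5577, 0.1409, 0.0572]
orientation: [-0.0, 0.284, 0.959, -0.0]
contact_force: [0.5, -0.6, -0.5]
gripper_width: 0.002
finger_force: 0.0
```

Request:
send_rows(targets=[[[0, 0, -0.25], [0, 0, 0], 0], [[0, -0.3, 0], [0, 0, 0], 0], [[0, -0.3, 0], [0, 0, 0], 0], [[0, 0, 0.1], [0, 0, 0], 0], [[0, 0, 0], [0, 0, 0], 0]])

```text
t: 14.58
position: [0.5472, 0.1252, 0.0613]
orientation: [-0.001, 0.285, 0.959, -0.0]
contact_force: [0.1, -1.0, -0.2]
gripper_width: 0.001
finger_force: 0.0
```

Request:
send_rows(targets=[[[0, 0, 0.04], [0, 0, 0], 0], [[0, 0, 0], [0, 0, 0], 0]])

```text
t: 14.75
position: [0.5478, 0.1258, 0.0603]
orientation: [-0.0, 0.284, 0.959, -0.0]
contact_force: [0.2, -0.0, -0.4]
gripper_width: 0.002
finger_force: 0.0
```

```bash
python3 -c "
from h import *
plan(0,.093,.06)"
```

```text
t 14.75 pos [0.5478 0.1258 0.0603] F [ 0.2 -0.  -0.4] box frame [0.0002 0.0938 0.0603] grip 0.0
turn/0.1 [-0. -0. -0.] shift now/30mm [ 0.01 -0.03  0.01] after turn [ 0.01 -0.03  0.01]
```

Now over the block for certain (y = 94 mm in the box frame). I'll step down.

Request:
send_rows(targets=[[[0, 0, 0.03], [0, 0, 0], 0], [[0, 0, 0], [0, 0, 0], 0]])

```text
t: 14.92
position: [0.5479, 0.126, 0.0596]
orientation: [-0.0, 0.284, 0.959, -0.0]
contact_force: [0.8, 0.3, -0.0]
gripper_width: 0.003
finger_force: 0.0
```

Request:
send_rows(targets=[[[0, 0, 0.03], [0, 0, 0], 0], [[0, 0, 0], [0, 0, 0], 0]])

```text
t: 15.08
position: [0.5479, 0.1259, 0.0587]
orientation: [-0.0, 0.284, 0.959, -0.0]
contact_force: [0.4, -0.4, -0.6]
gripper_width: 0.0
finger_force: 0.0
```

Request:
send_rows(targets=[[[0, 0, 0.05], [0, 0, 0], 0], [[0, 0, 0], [0, 0, 0], 0]])

```text
t: 15.25
position: [0.5478, 0.1258, 0.0571]
orientation: [-0.0, 0.284, 0.959, -0.0]
contact_force: [0.4, 0.6, 0.3]
gripper_width: 0.001
finger_force: 0.0
```

Request:
send_rows(targets=[[[0, 0, 0.05], [0, 0, 0], 0], [[0, 0, 0], [0, 0, 0], 0]])

```text
t: 15.42
position: [0.5478, 0.1258, 0.0556]
orientation: [-0.0, 0.284, 0.959, -0.0]
contact_force: [0.4, -0.3, 0.8]
gripper_width: 0.001
finger_force: 0.0
```

Request:
send_rows(targets=[[[0, 0, 0.06], [0, 0, 0], 0], [[0, 0, 0.06], [0, 0, 0], 0], [[0, 0, 0], [0, 0, 0], 0]])

```text
t: 15.67
position: [0.5477, 0.1258, 0.0518]
orientation: [-0.0, 0.284, 0.959, -0.0]
contact_force: [0.6, -0.5, 0.5]
gripper_width: -0.001
finger_force: 0.0
```

Request:
send_rows(targets=[[[0, 0, 0.05], [0, 0, 0], 0], [[0, 0, 0.05], [0, 0, 0], 0], [[0, 0, 0], [0, 0, 0], 0]])

```text
t: 15.92
position: [0.5477, 0.1258, 0.0489]
orientation: [-0.0, 0.284, 0.959, -0.0]
contact_force: [0.1, -0.4, -0.9]
gripper_width: 0.003
finger_force: 0.0
```

Request:
send_rows(targets=[[[0, 0, 0.05], [0, 0, 0], 0], [[0, 0, 0.05], [0, 0, 0], 0], [[0, 0, 0], [0, 0, 0], 0]])

```text
t: 16.17
position: [0.5477, 0.1258, 0.0459]
orientation: [-0.0, 0.284, 0.959, -0.0]
contact_force: [-0.4, -0.5, 0.2]
gripper_width: 0.001
finger_force: 0.0
```

Request:
send_rows(targets=[[[0, 0, 0.05], [0, 0, 0], 0], [[0, 0, 0], [0, 0, 0], 0]])

```text
t: 16.33
position: [0.5478, 0.1258, 0.0445]
orientation: [-0.0, 0.284, 0.959, -0.0]
contact_force: [0.6, 0.2, -0.5]
gripper_width: 0.004
finger_force: 0.0
```

Request:
send_rows(targets=[[[0, 0, 0.04], [0, 0, 0], 0], [[0, 0, 0], [0, 0, 0], 0]])

```text
t: 16.5
position: [0.5479, 0.1258, 0.0434]
orientation: [-0.0, 0.284, 0.959, -0.0]
contact_force: [-0.8, 0.6, -0.7]
gripper_width: -0.001
finger_force: 0.0
```

Request:
send_rows(targets=[[[0, 0, 0.04], [0, 0, 0], 0], [[0, 0, 0], [0, 0, 0], 0]])

```text
t: 16.67
position: [0.5479, 0.1258, 0.0422]
orientation: [-0.0, 0.284, 0.959, -0.0]
contact_force: [0.2, 0.1, 0.0]
gripper_width: 0.002
finger_force: 0.0
```

Request:
send_rows(targets=[[[0, 0, 0.04], [0, 0, 0], 0], [[0, 0, 0], [0, 0, 0], 0]])

```text
t: 16.83
position: [0.5478, 0.1258, 0.041]
orientation: [-0.0, 0.284, 0.959, -0.0]
contact_force: [0.4, -0.6, 0.2]
gripper_width: 0.0
finger_force: 0.0
```

Request:
send_rows(targets=[[[0, 0, 0.04], [0, 0, 0], 0], [[0, 0, 0], [0, 0, 0], 0]])

```text
t: 17.0
position: [0.5478, 0.1258, 0.0398]
orientation: [-0.0, 0.284, 0.959, -0.0]
contact_force: [0.9, -0.0, -0.3]
gripper_width: 0.002
finger_force: 0.0
```

Request:
send_rows(targets=[[[0, 0, 0.04], [0, 0, 0], 0], [[0, 0, 0], [0, 0, 0], 0]])

```text
t: 17.17
position: [0.5479, 0.1258, 0.0386]
orientation: [-0.0, 0.284, 0.959, -0.0]
contact_force: [-0.3, -0.4, 0.3]
gripper_width: -0.0
finger_force: 0.0
```

Request:
send_rows(targets=[[[0, 0, 0.04], [0, 0, 0], 0], [[0, 0, 0], [0, 0, 0], 0]])

```text
t: 17.33
position: [0.5481, 0.1258, 0.0385]
orientation: [-0.0, 0.284, 0.959, -0.0]
contact_force: [-3.3, -0.8, 7.1]
gripper_width: -0.001
finger_force: 3.5
```

Contact at TCP z = 38.5 mm, so the tips stand about 21.5 mm above the reported TCP. I'll back off 2 mm, which puts the tips about 1.5 mm over the top, and sweep.

Request:
send_rows(targets=[[[0, 0, -0.07], [0, 0, 0], 0], [[0, 0, 0], [0, 0, 0], 0], [[0, -0.12, 0], [0, 0, 0], 0], [[0, -0.12, 0], [0, 0, 0], 0], [[0, -0.12, 0], [0, 0, 0], 0], [[0, -0.12, 0], [0, 0, 0], 0], [[0, -0.12, 0], [0, 0, 0], 0]])

```text
t: 17.92
position: [0.5379, 0.1103, 0.0397]
orientation: [-0.0, 0.284, 0.959, -0.0]
contact_force: [0.3, -0.1, 0.7]
gripper_width: -0.004
finger_force: 0.2
```

Request:
send_rows(targets=[[[0, -0.12, 0], [0, 0, 0], 0], [[0, -0.12, 0], [0, 0, 0], 0], [[0, -0.12, 0], [0, 0, 0], 0], [[0, -0.12, 0], [0, 0, 0], 0], [[0, -0.12, 0], [0, 0, 0], 0]])

```text
t: 18.33
position: [0.5281, 0.0953, 0.0397]
orientation: [-0.0, 0.284, 0.959, -0.0]
contact_force: [-0.4, 0.1, -0.6]
gripper_width: 0.001
finger_force: 0.1
```

```bash
python3 -c "
from h import *
plan(0,.06,.0395)
a=manip.get_image('top')
for d in manip.place_of('caddy','top')[:1]: print(np.round(d['xy']),d['conf'])
for i in range(1,5):
    h=.118-.04*i
    print(i,[np.round(d['xy'],1) for d in manip.place_of(f'lid{i}_edge','top')[:2]],'shut at',np.round(proj(a,target(0,h-.036,.06)),1))"
```

```text
t 18.33 pos [0.5281 0.0953 0.0397] F [-0.4  0.1 -0.6] box frame [0.0003 0.0574 0.0397] grip 0.0
turn/0.1 [-0. -0. -0.] shift now/30mm [0.01 0.09 0.01] after turn [0.01 0.09 0.01]
[199. 224.] 0.58
1 [array([178.7, 210. ])] shut at [183.4 211.1]
2 [array([190.5, 214.2])] shut at [196.3 219.5]
3 [array([203.2, 222.2])] shut at [209.2 228. ]
4 [array([215.3, 233.4]), array([177.9, 211.8])] shut at [222.2 236.5]
```

Forces stay near zero, the box hasn't moved, and lids 2 to 4 still read open. I'll continue.

Request:
send_rows(targets=[[[0, -0.13, 0], [0, 0, 0], 0], [[0, -0.13, 0], [0, 0, 0], 0], [[0, -0.13, 0], [0, 0, 0], 0], [[0, -0.13, 0], [0, 0, 0], 0], [[0, -0.13, 0], [0, 0, 0], 0], [[0, -0.13, 0], [0, 0, 0], 0], [[0, -0.13, 0], [0, 0, 0], 0], [[0, -0.13, 0], [0, 0, 0], 0], [[0, -0.13, 0], [0, 0, 0], 0], [[0, -0.13, 0], [0, 0, 0], 0]])

```text
t: 19.47
position: [0.5068, 0.0626, 0.0396]
orientation: [-0.0, 0.284, 0.959, -0.0]
contact_force: [0.0, 0.5, -0.8]
gripper_width: -0.001
finger_force: 0.1
```

Request:
send_rows(targets=[[[0, -0.13, 0], [0, 0, 0], 0], [[0, -0.13, 0], [0, 0, 0], 0], [[0, -0.13, 0], [0, 0, 0], 0], [[0, -0.13, 0], [0, 0, 0], 0], [[0, -0.13, 0], [0, 0, 0], 0], [[0, -0.13, 0], [0, 0, 0], 0], [[0, -0.13, 0], [0, 0, 0], 0], [[0, -0.13, 0], [0, 0, 0], 0], [[0, -0.13, 0], [0, 0, 0], 0], [[0, -0.13, 0], [0, 0, 0], 0]])

```text
t: 20.3
position: [0.4855, 0.0299, 0.0396]
orientation: [-0.0, 0.284, 0.959, -0.0]
contact_force: [0.3, 0.6, 0.1]
gripper_width: 0.001
finger_force: 0.1
```

```bash
python3 -c "
from h import *
plan(0,-.085,.0395)"
```

```text
t 20.3 pos [0.4855 0.0299 0.0396] F [0.3 0.6 0.1] box frame [ 0.0003 -0.0206  0.0396] grip 0.0
turn/0.1 [-0. -0. -0.] shift now/30mm [ 0.01 -2.15  0.  ] after turn [ 0.01 -2.15  0.  ]
```

Request:
send_rows(targets=[[[0, -0.15, 0], [0, 0, 0], 0], [[0, -0.15, 0], [0, 0, 0], 0], [[0, -0.15, 0], [0, 0, 0], 0], [[0, -0.15, 0], [0, 0, 0], 0], [[0, -0.15, 0], [0, 0, 0], 0], [[0, -0.15, 0], [0, 0, 0], 0], [[0, -0.15, 0], [0, 0, 0], 0], [[0, -0.15, 0], [0, 0, 0], 0]])

```text
t: 20.97
position: [0.4658, -0.0003, 0.0396]
orientation: [-0.0, 0.284, 0.959, -0.0]
contact_force: [0.0, -0.4, 0.2]
gripper_width: -0.002
finger_force: 0.1
```

Request:
send_rows(targets=[[[0, -0.15, 0], [0, 0, 0], 0], [[0, -0.15, 0], [0, 0, 0], 0], [[0, -0.15, 0], [0, 0, 0], 0], [[0, -0.15, 0], [0, 0, 0], 0], [[0, -0.15, 0], [0, 0, 0], 0], [[0, -0.15, 0], [0, 0, 0], 0], [[0, -0.15, 0], [0, 0, 0], 0], [[0, 0, 0], [0, 0, 0], 0]])

```text
t: 21.63
position: [0.4486, -0.0269, 0.0396]
orientation: [-0.0, 0.285, 0.959, -0.0]
contact_force: [0.1, -0.1, 0.7]
gripper_width: 0.001
finger_force: 0.0
```

Request:
send_rows(targets=[[[0, 0, -0.3], [0, 0, 0], 0], [[0, 0, -0.8], [0, 0, 0], 0], [[0, 0, -0.9], [0, 0, 0], 0], [[0, 0, -0.9], [0, 0, 0], 0], [[0, 0, -0.9], [0, 0, 0], 0], [[0, -0.9, -0.5], [0, 0, 0], 0], [[0, -0.9, 0], [0, 0, 0], 0], [[0.3, -0.9, 0], [0, 0, 0], 0], [[0.3, -0.9, 0], [0, 0, 0], 0], [[0.3, -0.9, 0], [0, 0, 0], 0], [[0.3, -0.9, 0], [0, 0, 0], 0], [[0, -0.9, 0], [0, 0, 0], 0]])

```text
t: 22.63
position: [0.3144, -0.1651, 0.1692]
orientation: [0.0, 0.284, 0.959, -0.0]
contact_force: [0.5, -0.9, -0.2]
gripper_width: 0.002
finger_force: 0.0
```

Request:
send_rows(targets=[[[0, -0.9, 0], [0, 0, 0], 0], [[0, 0, 0], [0, 0, 0], 0]])

```text
t: 22.8
position: [0.2995, -0.1908, 0.1697]
orientation: [0.001, 0.287, 0.958, -0.001]
contact_force: [0.8, 0.9, 0.0]
gripper_width: 0.002
finger_force: 0.0
```

```bash
python3 - <<'E'
from h import *
plan(0,.1,.1)
a=manip.get_image("top"); g=cv2.cvtColor(a["pixels"],cv2.COLOR_BGR2HSV)
for n,z in(("caddy",0),("jar_yellow_cap",0),("tin_tall",0),("jar_big",0)):
    for d in manip.place_of(n,"top")[:1]: print(n,np.round(d["xy"],1),np.round(ray(a,d["xy"],z),3))
for i in range(1,5):
    h=.118-.04*i
    print(i,[np.round(d['xy'],1) for d in manip.place_of(f'lid{i}_edge','top')[:2]],'shut at',np.round(proj(a,target(0,h-.036,.06)),1))
# saturation profile along the top: low = white lid, high = wood; every 4 mm
for bx in(-.012,.012):
    print(bx,[(int(y*1000),*map(int,g[int(round(u[1])),int(round(u[0])),1:])) for y in np.arange(.096,-.1,-.004) for u in[proj(a,target(bx,y,.06))]])
E
```

```text
t 22.8 pos [ 0.2995 -0.1908  0.1697] F [0.8 0.9 0. ] box frame [-0.0353 -0.3071  0.1697] grip 0.0
turn/0.1 [-0.02  0.02 -0.05] shift now/30mm [-1.11 13.58  2.29] after turn [-1.18 13.57  2.32]
caddy [199.6 221.9] [0.5   0.051 0.   ]
jar_yellow_cap [216.9 195.8] [0.571 0.006 0.   ]
tin_tall [191.1 256.2] [0.409 0.071 0.   ]
jar_big [405.9 233.4] [ 0.47  -0.495  0.   ]
1 [array([178.7, 212.6])] shut at [183.4 211.1]
2 [] shut at [196.3 219.5]
3 [array([205.2, 225.3])] shut at [209.2 228. ]
4 [array([218.9, 238. ])] shut at [222.2 236.5]
-0.012 [(96, 180, 187), (92, 181, 186), (88, 178, 191), (83, 182, 175), (79, 6, 227), (75, 2, 231), (71, 4, 231), (67, 3, 231), (63, 3, 230), (59, 4, 230), (55, 6, 231), (51, 6, 231), (47, 3, 229), (43, 114, 110), (39, 71, 169), (35, 3, 231), (31, 3, 230), (27, 4, 231), (23, 5, 232), (19, 5, 233), (15, 4, 232), (11, 7, 233), (7, 4, 231), (3, 94, 122), (0, 36, 211), (-4, 3, 231), (-8, 6, 231), (-12, 5, 233), (-16, 5, 232), (-20, 5, 232), (-24, 5, 233), (-28, 4, 233), (-32, 6, 219), (-36, 75, 119), (-40, 24, 177), (-44, 5, 232), (-48, 5, 232), (-52, 7, 23
[... 216 characters left out ...]
6), (88, 182, 209), (83, 177, 176), (79, 23, 176), (75, 3, 230), (71, 3, 231), (67, 3, 230), (63, 3, 230), (59, 4, 230), (55, 3, 231), (51, 4, 232), (47, 5, 232), (43, 52, 127), (39, 3, 226), (35, 4, 231), (31, 4, 231), (27, 4, 232), (23, 3, 231), (19, 4, 231), (15, 5, 233), (11, 5, 233), (7, 5, 233), (3, 40, 154), (0, 6, 229), (-4, 4, 231), (-8, 3, 231), (-12, 5, 233), (-16, 5, 233), (-20, 4, 233), (-24, 5, 232), (-28, 5, 233), (-32, 4, 231), (-36, 108, 137), (-40, 8, 225), (-44, 4, 232), (-48, 3, 230), (-52, 7, 232), (-56, 8, 234), (-60, 7, 232), (-64, 7, 232), (-68, 8, 234), (-72, 8, 233), (-76, 64, 135), (-80, 183, 199), (-84, 178, 199), (-88, 174, 209), (-92, 180, 210), (-96, 178, 172)]
```

White lid now covers 36 mm of every 40 mm, with only the design gaps left, and the box and bystanders are in place. I'm handing the job in.

```bash
python3 -c "
from bench import manip
print(manip.close_job())"
```

```text
the job is handed in; nothing more can be done
None
```

By the last overhead picture, all four lids are shut, folded in order from the left, with the box and the jars and tin where they stood; the job is handed in at about 23 s, but no verdict came back, and the first sweep ran about 21 mm too high, so it took a second one.

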